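Push a jammed billet out of the bundling sleeve

ROBOT

A 6-joint arm with a two-finger parallel gripper is mounted at the origin on the work surface. World frame = base frame: x ahead of the robot, y to its left, z up, the work surface at z = 0. Lengths are in m, angles in rad, forces in N, time in s.
With the tool pointing down it reaches from about 0.35 to 0.975 m from the base axis. Payload 17.4 kg.
Tool frame: the origin (TCP) lies at the very end of the fingers, on their centre line; the grasp point (between the pads) lies 19 mm behind it (grasp_offset is the distance from the TCP to the grasp point, in m); z points along the fingers, x is the direction in which the jaws open and shut, and the axes are right-handed (so a half turn about z gives the same grasp; the last joint's range is limited). The gripper opens to 85 mm and grips with 20 to 120 N. Pads are 22 mm wide; open, the fingers measure 114 mm over their backs; the gripper's body (76 mm by 85 mm) begins 54 mm behind the grasp point. The pads swing forward as they close: fully open they stand 13 mm farther back than shut.
Start: joints at [1.285, 0.116, 1.442, -0, 1.584, -0.038], TCP at [0.166, 0.654, 0.231] pointing down, gripper open.
Joint ranges: [-2.83, 2.83], [-0.83, 2.19], [0.07, 2.5], [-1.14, 4.28], [0.01, 3], [-2.97, 2.97]. Speed limits (rad/s): [1.89, 1.89, 2.22, 3.14, 3.14, 3.14].

INTERFACE

Orientations are given as a unit quaternion [w, x, y, z].
In Python, from station import move_pose, move_l, goto_joints, move_gripper, sleep, inverse_kinematics, sense, snapshot, MotionError, finish_job, grasp_offset gives the robot as it stands. The module is installed in compiled form; this text tells all that it offers. Calls block until the motion is done:
- move_pose(position, orientation): joint-space move of the TCP to a pose.
- move_l(position, orientation=None, vel=0.15, threshold=None): straight line of the TCP; orientation=None keeps the orientation; vel is the mean speed in m/s. With threshold (N) it stops when the force on the tool has changed by that much, and returns True; else False.
- goto_joints(angles): joint-space move.
- move_gripper(opening, newtons=None): finger opening in m; newtons is the grip in N (None keeps the last); returns when the fingers have stopped.
- sleep(seconds).
- inverse_kinematics(position, orientation): joint angles nearest the present ones, or None.
- sense(): the state.
- snapshot(name): name is "scene" or "side" or "wrist"; returns a dict with "color" (384x512x3 uint8, red, green, blue), "mtx" (3x3 intrinsics, pixels), "rvec" (rotation vector, rad) and "tvec" (3), from world to camera coordinates, as OpenCV has them. Camera axes: x right, y down, z forward; pixel columns grow to the right and rows downward; lengths in m; the calibration is good to about 2 mm. A picture is of the moment at which its call begins. There is no depth.
A pose or a line that the arm cannot do raises MotionError and nothing moves.
- finish_job(): hands the job in, once; it reports no verdict.
The state is a dict: "t": time; "q": joint angles; "qvel": joint speeds; "joint_torque": joint torques, N m; "ee_pos": TCP position; "orientation": TCP orientation; "contact_force": force on the tool from outside, world axes, zero at the start; "wrist_torque": the same for the moment, N m; "finger_gap": finger opening in m.
Only numpy, scipy, OpenCV 4.12 (cv2) and the standard library are available. Lean on these libraries where they do the work, as an engineer would, in place of code of your own. Each camera call takes 0.05 s, during which the arm holds its last target.

TASK

A short billet of firewood is stuck under the spring hold-down in the steel bundling sleeve. Take the long push stick out of its rest and, without ramming, use it from the infeed-rail side to push the billet through so that it drops out of the far end into the cardboard carton. Then draw the stick out of the sleeve and leave it lying flat on the bare bench top (not back in the rest); do not touch the billet with the gripper, and leave the other things on the bench where they are.

Things in the scene. Friction and masses are not known exactly. Their poses are not given: they have to be found in the camera images.
- stick_center (a point): Centre (half-way up) of the push stick, a plain square wooden bar 240 mm long and 30 x 30 mm, about 130 g; x runs along its length, z up as it lies. Both ends are alike. It starts lying centred in the rest, its underside 22 mm above the bench, and lifts straight out.
- stick: The push stick as a body (see stick_center); origin at the middle of its underside.
- rest: Fixed wooden rest of the stick, 220 (its x, along the stick) x 66 mm; origin at the middle of its underside. Two saddles, 50 mm high with 36 mm slots, open on top, enclose the stick's sides except over its middle 110 mm, where it is free on both sides and 16 mm clear of the base board: the stick can be gripped only there, from above.
- inlet (a point): Middle of the bore's FLOOR at the inlet mouth of the sleeve, a fixed level square steel tube, 85 mm above the bench. x points along the bore from inlet to outlet, y across, z up. Bore 46 wide, 46 high, 160 mm long; walls 4 mm; a 20 mm slot runs along the top (top face 135 mm above the bench). A wooden plinth 70 wide, with a base board 110 mm wide, is below, behind the mouth.
- rail_end (a point): Outer end, on the top face, of the steel infeed rail: 16 mm wide, 10 mm thick, level with the bore floor, it runs 100 mm from here to the inlet; same axes. A stick laid on it slides along it into the bore, and stays by itself when 40 mm or more is in the bore and its middle is over the rail. Fingers can straddle the rail and dip below its top.
- pad (a point): Underside of the spring pad as built, 85 mm past the inlet, 40 mm above the bore floor. The pad (20 mm long) presses on the billet with about 8 N; the drag of the billet, unknown, is very roughly 6 to 15 N until it is past. Then the pad drops 2 mm and stays clear of a stick lying on the floor. Its bracket stands 70 to 100 mm past the inlet, up to 171 mm above the bench.
- outlet (a point): Middle of the bore's floor at the outlet mouth, 160 mm past the inlet; axes as there. The billet tips out here once pushed a little more than half its length past this point; a stick end 10 mm past it clears it surely. A grip at the stick's middle cannot push that far: the stick must be gripped anew nearer its rear end, for instance while it lies on the rail.
- billet_center (a point): Centre of the jammed billet, a square block of wood 70 mm long (its x), 40 x 40 mm, about 80 g. It starts in the bore, its near face 32 to 58 mm past the inlet, lying on the bore floor.
- billet: The jammed billet as a body (see billet_center); origin at the middle of its underside.
- carton: Fixed open cardboard carton below the outlet: 170 x 170 mm outside, 60 mm high, walls and floor 5 mm. Origin at the middle of its underside, x along the sleeve's direction within a few degrees, z up. Its near wall lies under the end of the sleeve.
- offcut: Bystander: a short wooden stick 110 x 30 x 24 mm lying on the bench; origin at the middle of its underside.
- spare: Bystander: a loose billet 70 x 40 x 40 mm like the jammed one, lying on the bench behind the sleeve; origin at the middle of its underside.
- mallet: Bystander: a hammer lying on the bench behind the sleeve.
- mug: Bystander: a white mug, 90 mm high, at the robot's right; origin at its underside.
- jar: Bystander: a glass jar with a steel lid, 100 mm high, at the right, beyond the mug; origin at its underside.
There are look-alikes about, which are no part of the job. What is shaped like the stick but green or purple is not meant.

How it is judged:
On the way, in this order (a step that is already met when the one before it is completed fails the run):
1. the stick, lying in line in the sleeve's inlet, presses on the billet (contact force between stick and billet above 1.5 N and angle between the x axis of stick_center and the x axis of inlet, either way round below 0.2 rad and x of stick_center in the frame of inlet below 0.06 m and x of billet_center in the frame of inlet above 0.06 m), for 0.1 s.
2. the billet has dropped out of the outlet into the carton (x of billet_center in the frame of carton between -0.085 and 0.085 m and y of billet_center in the frame of carton between -0.085 and 0.085 m and height (world z) of billet_center below 0.055 m), for 0.2 s.
At the end, for the whole second after the job is handed in: The billet lies at rest inside the carton (its centre within the carton's 170 mm outline and below 55 mm); the push stick lies flat and at rest on the bench, out of the sleeve, its centre below 22 mm and its length level within about 6 degrees (all of step 2 and linear speed of each of billet, stick below 0.02 m/s and height (world z) of stick_center below 0.022 m and angle between stick_center's own x axis and vertical between 1.46 and 1.68 rad); the robot touches nothing.
It fails at once if the gripper or arm touches the billet (contact force between any of the fingers, the arm and billet above 0.5 N).
It fails at once if the billet is rammed (stick presses on it with more than 45 N) (contact force between stick and billet above 45 N).
It fails at once if a bystander is shifted by more than 30 mm (distance of any of offcut, spare, mallet, mug, jar from where it was at the start of the episode above 0.03 m).
It also fails if it takes over 58 s, if anything falls off the work surface, if the arm or the gripper's body presses on something with over 40 N, if the wrist force passes 120 N, or if a joint passes its speed limit or range.

## Working session

There is one attempt and no reset: what is moved stays moved. The work goes in short steps, each a Python script; the robot and the scene stay as the last script left them, time stands still between calls to the robot, and variables do not carry over. Pictures are saved under pics/ and viewed, and the job is handed in when it is done.

```bash
mkdir -p pics; ls; python3 - <<'E'
from station import *
import cv2
s=sense();print(s['t'],s['ee_pos'],s['orientation'],s['finger_gap'],grasp_offset)
import pickle
for n in ("scene","side","wrist"):
    d=snapshot(n);pickle.dump(d,open(f'pics/{n}0.pkl','wb'))
    cv2.imwrite(f'pics/{n}0.png',d['color'][:,:,::-1])
    R=cv2.Rodrigues(d['rvec'])[0];print(n,-R.T@d['tvec'].ravel(),R[2],d['mtx'][0])
E
```

```text
pics
0.0 [0.16549892 0.65419129 0.23056066] [ 3.55653992e-04  7.89063546e-01  6.14311287e-01 -4.85821778e-04] 0.08516029989990362 0.0187
scene [1.38580369 0.20008883 0.75057985] [-0.79291836 -0.22036817 -0.56808304] [357.07703876   0.         258.55159311]
side [ 0.37028813 -1.03404259  0.8823656 ] [ 0.1181233   0.77742541 -0.61778363] [371.1844844    0.         246.94959103]
wrist [0.09912933 0.67124504 0.37188151] [ 0.26313783 -0.0667727  -0.96244475] [322.6496826    0.         256.27760649]
```

View pics/scene0.png

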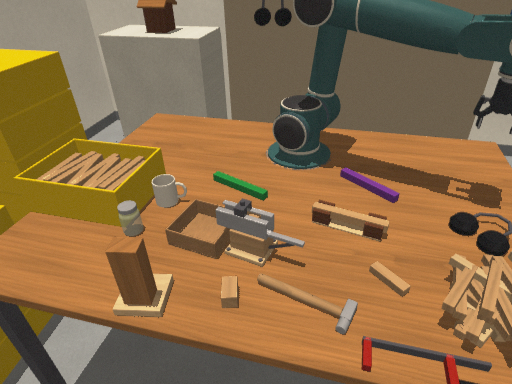

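View pics/side0.png

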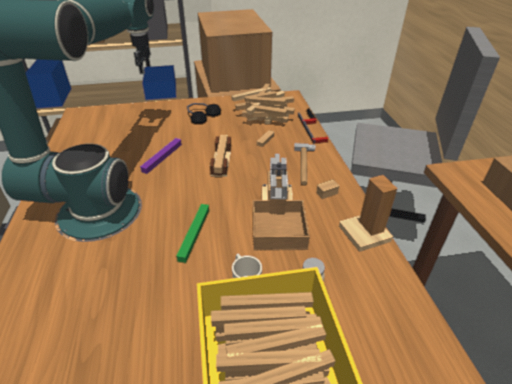

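View pics/wrist0.png

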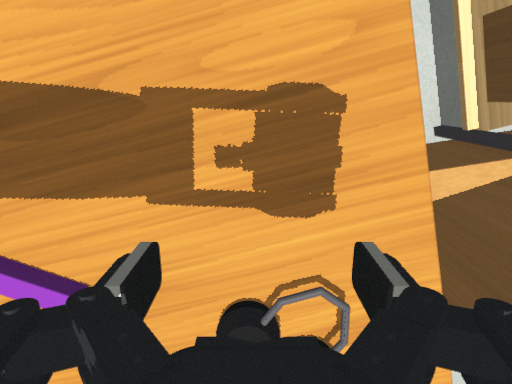

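The robot is at the rear. In the scene view the stick is in its rest (~350,217). The sleeve is at (245,215), its rail end at (302,243), and the carton at (205,230). Zooming in next.

```bash
python3 - <<'E'
import cv2,numpy as np
a=cv2.imread('pics/scene0.png')[165:285,150:420]
b=cv2.imread('pics/side0.png')[120:270,190:350]
cv2.imwrite('pics/sc_z.png',cv2.resize(a,None,fx=2.95,fy=2.95,interpolation=cv2.INTER_CUBIC))
cv2.imwrite('pics/sd_z.png',cv2.resize(b,None,fx=4,fy=4,interpolation=cv2.INTER_CUBIC))
E
```

```text
(no output)
```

View pics/sc_z.png

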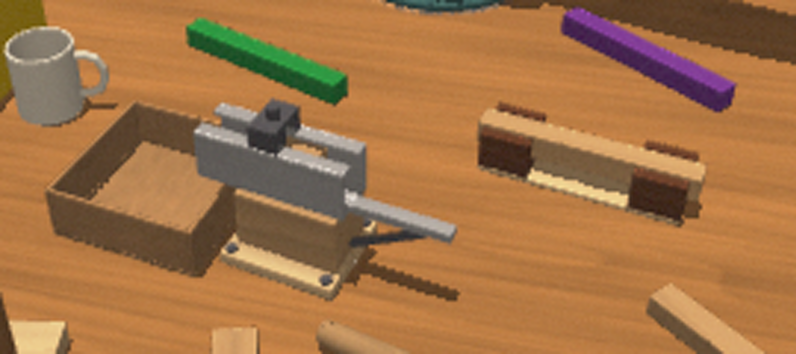

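View pics/sd_z.png

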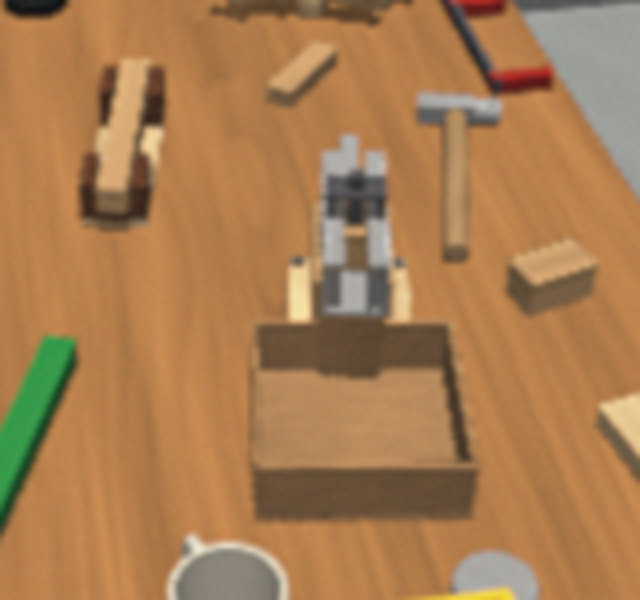

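```bash
cat > h.py <<'E'
import numpy as np,cv2,pickle
def ray(d,uv,z):
    R=cv2.Rodrigues(d['rvec'])[0];t=np.ravel(d['tvec']);c=-R.T@t
    v=R.T@np.linalg.inv(d['mtx'])@np.array([uv[0],uv[1],1.]); return c+v*(z-c[2])/v[2]
def proj(d,P):
    return cv2.projectPoints(np.array(P,float).reshape(-1,3),d['rvec'],d['tvec'],d['mtx'],None)[0].reshape(-1,2)
def quat_down(yaw):
    # tool z down, tool x (jaw direction) at world angle yaw
    from scipy.spatial.transform import Rotation as Ro
    c,s=np.cos(yaw),np.sin(yaw)
    q=Ro.from_matrix(np.array([[c,s,0],[s,-c,0],[0,0,-1]])).as_quat(); return [q[3],q[0],q[1],q[2]]
E
python3 - <<'E'
from h import *
np.set_printoptions(precision=4,suppress=True)
s=pickle.load(open('pics/scene0.pkl','rb'));d=pickle.load(open('pics/side0.pkl','rb'))
S=lambda u,v,z:print('scene',ray(s,(u/2.95+150-.3,v/2.95+165-.3),z))
D=lambda u,v,z:print('side',ray(d,(u/4+190-.4,v/4+120-.4),z))
print('stick ends');S(488,115,.052);S(697,173,.052);D(113,190,.052);D(138,62,.052)
print('rail end');S(447,230,.085);D(349,136,.085)
print('sleeve top near inlet corners'); S(345,175,.135);S(366,148,.135);D(377,152,.135);D(330,152,.135)
print('outlet top corners');S(197,127,.135);S(218,106,.135);D(388,270,.135);D(325,270,.135)
print('carton'); S(137,104,.06);S(50,193,.06);D(255,325,.06);D(450,325,.06);D(473,467,.06);D(252,467,.06)
print('offcut,hammer');D(302,70,.024);D(458,105,.02);D(455,250,.02);D(552,260,.04)
E
```

```text
stick ends
scene [0.4306 0.1261 0.052 ]
scene [0.4824 0.3467 0.052 ]
side [0.4336 0.1163 0.052 ]
side [0.4829 0.3458 0.052 ]
rail end
scene [0.6621 0.1157 0.085 ]
side [0.663  0.1198 0.085 ]
sleeve top near inlet corners
scene [0.6653 0.0202 0.135 ]
scene [0.6221 0.0301 0.135 ]
side [0.6634 0.0184 0.135 ]
side [0.6225 0.0255 0.135 ]
outlet top corners
scene [ 0.6273 -0.1372  0.135 ]
scene [ 0.5896 -0.1288  0.135 ]
side [ 0.6331 -0.1446  0.135 ]
side [ 0.5837 -0.1361  0.135 ]
carton
scene [ 0.5096 -0.2596  0.06  ]
scene [ 0.6732 -0.2852  0.06  ]
side [ 0.5319 -0.1078  0.06  ]
side [ 0.6931 -0.1354  0.06  ]
side [ 0.6659 -0.2952  0.06  ]
side [ 0.5019 -0.2674  0.06  ]
offcut,hammer
side [0.663 0.344 0.024]
side [0.8143 0.2516 0.02  ]
side [0.7424 0.0105 0.02  ]
side [ 0.8161 -0.0427  0.04  ]
```

```bash
python3 - <<'E'
from station import *
from h import *
yaw=np.radians(-12.3)
move_pose([0.55,0.20,0.30],quat_down(yaw))
s=sense();print(s['t'],s['q'],s['ee_pos'])
d=snapshot('wrist');pickle.dump(d,open('pics/w1.pkl','wb'))
cv2.imwrite('pics/w1.png',cv2.resize(d['color'][:,:,::-1],None,fx=1.56,fy=1.56))
E
```

```text
2.3 [ 3.06366734e-01 -8.88572235e-02  1.53865407e+00  1.43429759e-04
  1.69199367e+00  5.19689531e-01] [0.54980762 0.20070713 0.29985452]
```

View pics/w1.png

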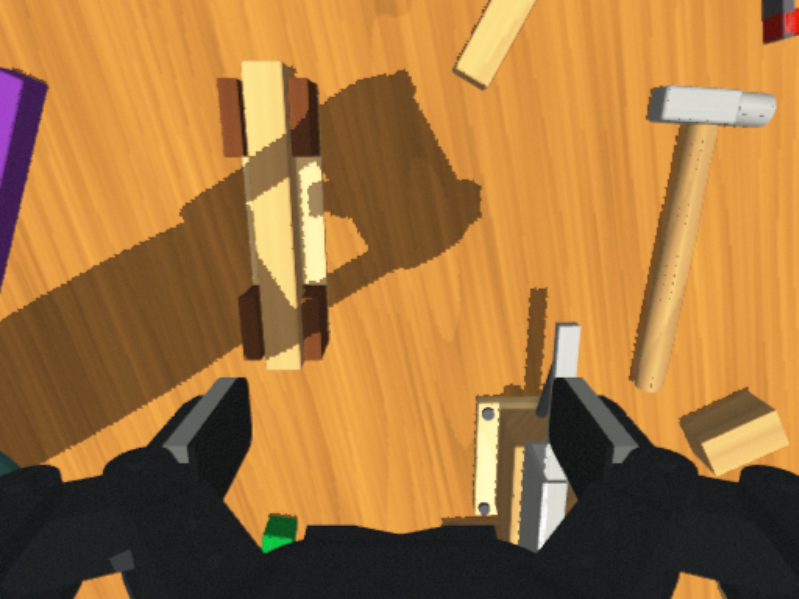

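The stick's top runs from (242–281,62) to (267–302,369), and the rail end is at (555–580,324). The finger hides the rest of the sleeve, so I'll take one more view of it.

```bash
python3 - <<'E'
from station import *
from h import *
np.set_printoptions(precision=4,suppress=True)
d=pickle.load(open('pics/w1.pkl','rb'))
k=1.5625
for uv in [(242,62),(281,62),(267,369),(302,368)]: print('stick',ray(d,(uv[0]/k,uv[1]/k),.052))
for uv in [(555,324),(580,324)]: print('rail',ray(d,(uv[0]/k,uv[1]/k),.085))
yaw=np.radians(-12.3)
move_pose([0.625,0.05,0.36],quat_down(yaw+np.pi))
s=sense();print(s['t'],s['q'],s['ee_pos'])
d=snapshot('wrist');pickle.dump(d,open('pics/w2.pkl','wb'))
cv2.imwrite('pics/w2.png',cv2.resize(d['color'][:,:,::-1],None,fx=1.56,fy=1.56))
E
```

```text
stick [0.4685 0.3544 0.052 ]
stick [0.4955 0.3485 0.052 ]
stick [0.4191 0.1242 0.052 ]
stick [0.4479 0.1189 0.052 ]
rail [0.6513 0.1256 0.085 ]
rail [0.6695 0.1216 0.085 ]
5.2083 [ 0.0393  0.0067  1.3499 -0.      1.7851 -2.8873] [0.625  0.0501 0.3599]
```

View pics/w2.png

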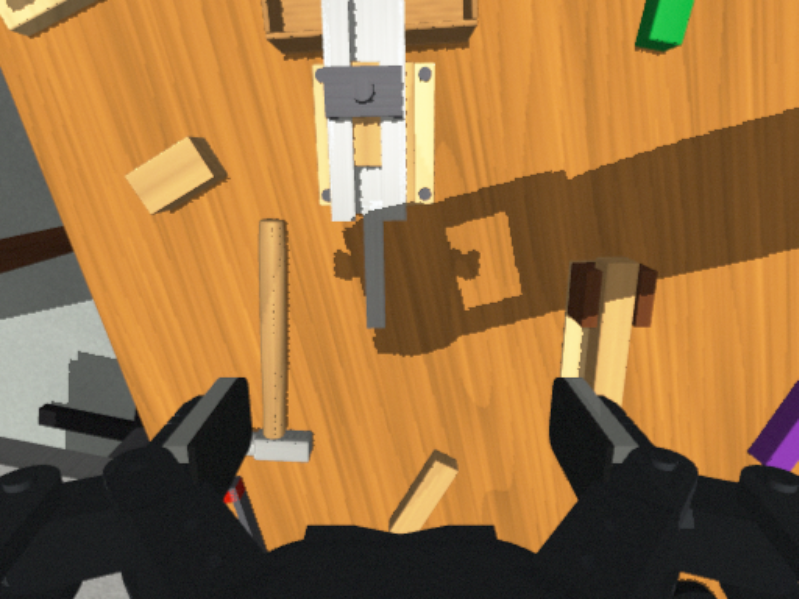

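The sleeve is seen from above, with its inlet edge at (331–406,220) and the rail end at (367–384,327). The billet shows through the slot, its near edge at about row 167.

```bash
python3 - <<'E'
from h import *
np.set_printoptions(precision=4,suppress=True)
d=pickle.load(open('pics/w2.pkl','rb'));k=1.5625
r=lambda u,v,z:ray(d,(u/k,v/k),z)
a,b=r(331,221,.135),r(406,219,.135);c,e=r(322,5,.135),r(404,5,.135)
print('inlet top',a,b,(a+b)/2,np.linalg.norm(a-b)); m=(a+b)/2;n=(c+e)/2
v=n-m;print('far',n,np.degrees(np.arctan2(v[1],v[0])),np.linalg.norm(c-e))
for p,q in((a,c),(b,e)): w=q-p;print(np.degrees(np.arctan2(w[1],w[0])))
r1=(r(367,327,.085)+r(384,327,.085))/2;r2=(r(365,222,.085)+r(384,222,.085))/2
w=r2-r1;print('rail',r1,r2,np.degrees(np.arctan2(w[1],w[0])))
w=m-r1;print('rail end->inlet',w,np.degrees(np.arctan2(w[1],w[0])),np.linalg.norm(w[:2]))
p=r(368,167,.125);print('billet near',p,np.linalg.norm(p[:2]-m[:2]))
E
```

```text
inlet top [0.6696 0.0174 0.135 ] [0.6163 0.0277 0.135 ] [0.6429 0.0226 0.135 ] 0.05431161686768496
far [ 0.6142 -0.1133  0.135 ] -101.93211774893159 0.053165241350046986
-102.16592045970671
-101.69590197956477
rail [0.6629 0.1198 0.085 ] [0.6429 0.0306 0.085 ] -102.664057004137
rail end->inlet [-0.02   -0.0973  0.05  ] -101.61290849359149 0.09928374211545245
billet near [ 0.6353 -0.0136  0.125 ] 0.03690529310549044
```

```bash
cat >> h.py <<'E'
INL=np.array([.6430,.0225]);ANG=np.radians(-101.85);AX=np.array([np.cos(ANG),np.sin(ANG)])
Q=quat_down(np.radians(-11.85))
def P(x,z,y=0):  # inlet-frame x (y across) -> world
    n=np.array([-AX[1],AX[0]]); p=INL+x*AX+y*n; return [p[0],p[1],z]
E
python3 - <<'E'
from station import *
from h import *
c=[.4577,.2365]
move_pose(c+[.17],Q)
move_l(c+[.027],vel=.12)
print(sense()['contact_force'],sense()['t'])
move_gripper(0.0,60)
s=sense();print(s['finger_gap'],s['contact_force'],s['t'])
move_l(c+[.19],vel=.12)
s=sense();print(s['finger_gap'],s['contact_force'],s['t'])
move_l(P(-.15,.19),Q,vel=.15)
s=sense();print(s['q'],s['contact_force'],s['t'])
for n in('scene','side','wrist'):
    d=snapshot(n);pickle.dump(d,open(f'pics/{n}3.pkl','wb'))
    cv2.imwrite(f'pics/{n}3.png',d['color'][:,:,::-1])
E
```

```text
[-1.25604324 -0.43496355 -0.66493701] 9.55
0.028915886642246317 [-0.43028719  0.21686171  5.22563863] 10.1083
0.02891332120687836 [-0.323672    0.14258161 -1.8763487 ] 11.6167
[2.09898907e-01 1.70857440e-01 1.44734739e+00 6.48521235e-05
 1.52324215e+00 4.16348513e-01] [ 0.0287931   0.29692357 -0.41312233] 13.275
```

```bash
python3 - <<'E'
import cv2,numpy as np
a=cv2.imread('pics/scene3.png')[120:300,190:430]
b=cv2.imread('pics/wrist3.png')
a=cv2.resize(a,(400,300),interpolation=cv2.INTER_CUBIC);b=cv2.resize(b,(400,300))
c=cv2.resize(cv2.imread('pics/side3.png')[70:250,160:400],(400,300),interpolation=cv2.INTER_CUBIC)
cv2.imwrite('pics/c3.png',np.vstack([np.hstack([a,b]),np.hstack([c,c*0])]))
E
```

```text
(no output)
```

View pics/c3.png

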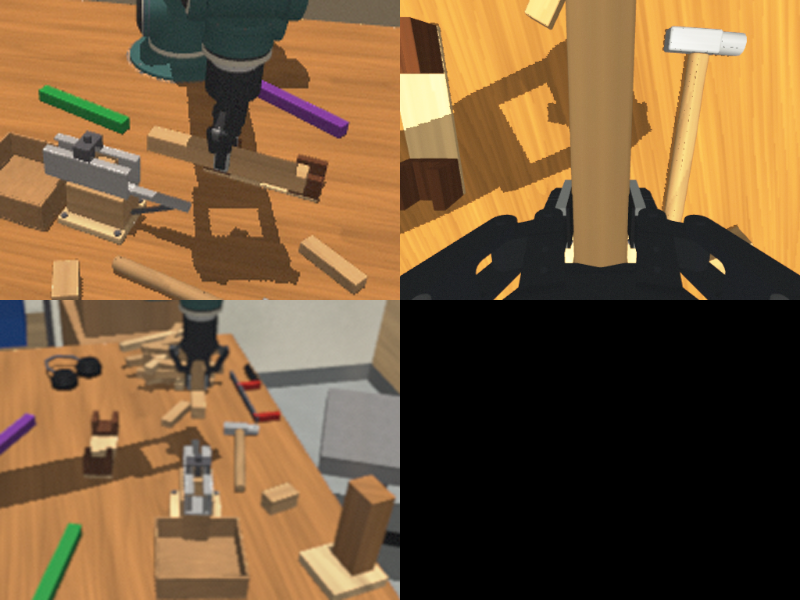

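```bash
python3 - <<'E'
from station import *
from h import *
np.set_printoptions(precision=3,suppress=True)
def st(m):
    s=sense();p=np.array(s['ee_pos']);f=np.array(s['contact_force']);print(m,'t',s['t'],'x',(p[:2]-INL)@AX,'z',p[2],'F',f,'Fax',f[:2]@AX,'gap',s['finger_gap'])
print(move_l(P(-.15,.0925),vel=.1,threshold=8));st('down')
print(move_l(P(-.100,.0925),vel=.05,threshold=6));st('in')
print(move_l(P(-.06,.0925),vel=.015,threshold=3));st('contact')
for n in('scene','wrist'):
    d=snapshot(n);cv2.imwrite(f'pics/{n}4.png',d['color'][:,:,::-1])
a=cv2.imread('pics/scene4.png')[160:280,190:350];b=cv2.imread('pics/wrist4.png')
cv2.imwrite('pics/c4.png',np.hstack([cv2.resize(a,(400,300),interpolation=cv2.INTER_CUBIC),cv2.resize(b,(400,300))]))
E
```

```text
False
down t 14.55 x -0.15016016394632029 z 0.09340975694908431 F [ 0.689 -0.52  -0.931] Fax 0.36706253967267694 gap 0.028900717335438097
False
in t 15.7 x -0.10025891578103363 z 0.09248225011910763 F [-0.291 -0.476 -1.018] Fax 0.5252140725204119 gap 0.028731393707646588
True
contact t 17.025 x -0.08277505851083529 z 0.09201569166611075 F [ 0.769  0.963 -0.602] Fax -1.1005438999044088 gap 0.029058477165392418
```

View pics/c4.png

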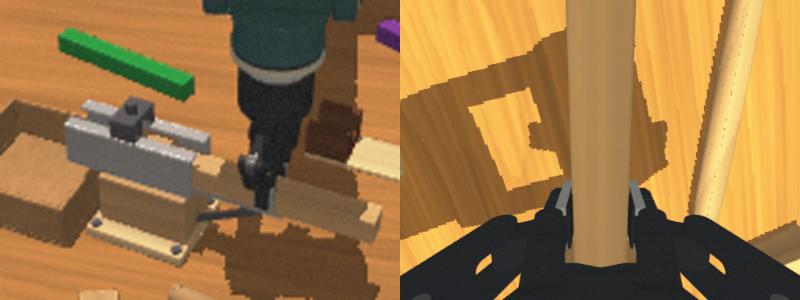

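Contact came with the stick front at 37 mm, matching the seen billet face. Pushing slowly.

```bash
cat >> h.py <<'E'
def st(m):
    from station import sense
    s=sense();p=np.array(s['ee_pos']);f=np.array(s['contact_force']);print(m,'t %.2f x %.4f z %.4f'%(s['t'],(p[:2]-INL)@AX,p[2]),'F',f.round(2),'Fax %.2f gap %.4f'%(f[:2]@AX,s['finger_gap']))
E
python3 - <<'E'
from station import *
from h import *
for x in(-.078,-.07,-.055,-.04,-.025):
    r=move_l(P(x,.0925),vel=.02,threshold=25);st(r)
    if r: break
for n in('scene','wrist'):
    d=snapshot(n);cv2.imwrite(f'pics/{n}5.png',d['color'][:,:,::-1])
a=cv2.imread('pics/scene5.png')[160:280,190:350];b=cv2.imread('pics/wrist5.png')
cv2.imwrite('pics/c5.png',np.hstack([cv2.resize(a,(400,300),interpolation=cv2.INTER_CUBIC),cv2.resize(b,(400,300))]))
E
```

```text
False t 17.52 x -0.0786 z 0.0921 F [ 1.32  4.3  -3.3 ] Fax -4.48 gap 0.0288
False t 18.07 x -0.0706 z 0.0921 F [ 0.79  5.73 -2.69] Fax -5.77 gap 0.0293
False t 18.98 x -0.0557 z 0.0921 F [ 1.45  5.51 -3.63] Fax -5.69 gap 0.0289
False t 19.88 x -0.0407 z 0.0920 F [ 0.78  6.3  -3.22] Fax -6.32 gap 0.0288
False t 20.77 x -0.0249 z 0.0924 F [-0.82 -0.28 -0.44] Fax 0.45 gap 0.0293
```

View pics/c5.png

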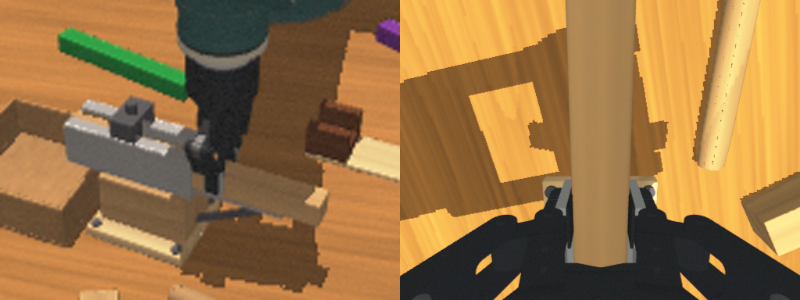

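```bash
python3 - <<'E'
from station import *
from h import *
r=move_l(P(-.025,.0865),vel=.015,threshold=3);st(('low',r))
move_gripper(.055);st('open')
z=sense()['ee_pos'][2]
move_l(P(-.025,.140),vel=.12)
move_l(P(-.118,.140),vel=.12)
d=snapshot('wrist');pickle.dump(d,open('pics/w6.pkl','wb'));cv2.imwrite('pics/w6.png',d['color'][:,:,::-1])
d=snapshot('scene');cv2.imwrite('pics/s6.png',d['color'][:,:,::-1])
a=cv2.imread('pics/s6.png')[160:280,190:350];b=cv2.imread('pics/w6.png')
cv2.imwrite('pics/c6.png',np.hstack([cv2.resize(a,(400,300),interpolation=cv2.INTER_CUBIC),cv2.resize(b,(400,300))]))
st('x')
E
```

```text
('low', True) t 21.16 x -0.0250 z 0.0904 F [-0.98 -0.13  4.85] Fax 0.33 gap 0.0290
open t 21.52 x -0.0249 z 0.0895 F [-1.23  0.43 -0.29] Fax -0.17 gap 0.0555
x t 23.12 x -0.1173 z 0.1401 F [-0.53 -0.57 -0.25] Fax 0.66 gap 0.0548
```

View pics/c6.png

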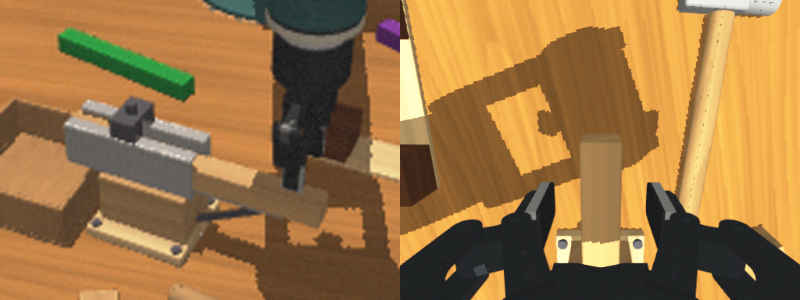

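Stick rests level on the rail, straight between the fingers, and its rear end is visible ahead of the grip (wrist pixel ~256,176). Regripping and pushing through.

```bash
python3 - <<'E'
from station import *
from h import *
r=move_l(P(-.118,.0895),vel=.1,threshold=10);st(('down',r))
move_gripper(0,60);st('grip')
for x in(-.10,-.08,-.06,-.041):
    r=move_l(P(x,.0905),vel=.035,threshold=25);st(r)
    if r: break
for n in('scene','side'):
    d=snapshot(n);cv2.imwrite(f'pics/{n}7.png',d['color'][:,:,::-1])
a=cv2.imread('pics/scene7.png')[160:280,150:310];b=cv2.imread('pics/side7.png')[140:260,220:380]
cv2.imwrite('pics/c7.png',np.hstack([cv2.resize(x,(400,300),interpolation=cv2.INTER_CUBIC) for x in(a,b)]))
E
```

```text
('down', False) t 23.77 x -0.1180 z 0.0895 F [ 0.34 -0.04  0.07] Fax -0.03 gap 0.0552
grip t 24.12 x -0.1182 z 0.0905 F [-0.36  0.65  5.71] Fax -0.57 gap 0.0290
False t 24.78 x -0.0994 z 0.0905 F [-0.81 -2.96  4.15] Fax 3.06 gap 0.0292
False t 25.51 x -0.0795 z 0.0905 F [-0.65 -2.62  4.43] Fax 2.70 gap 0.0289
False t 26.23 x -0.0593 z 0.0905 F [-0.71 -3.9   4.89] Fax 3.96 gap 0.0289
False t 26.93 x -0.0402 z 0.0905 F [-1.55 -3.67  5.62] Fax 3.91 gap 0.0288
```

View pics/c7.png

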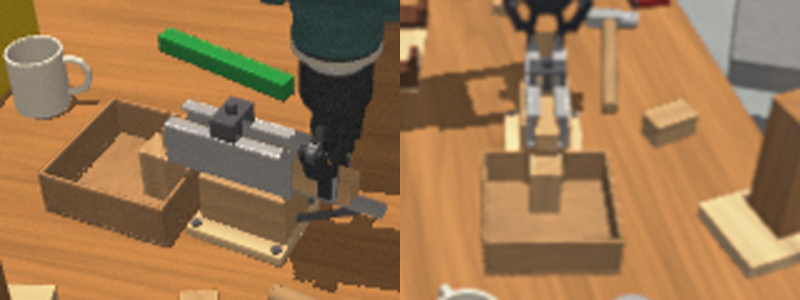

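```bash
python3 - <<'E'
from station import *
from h import *
r=move_l(P(-.08,.0905),vel=.06,threshold=25);st(r)
for n in('scene','side'):
    d=snapshot(n);pickle.dump(d,open(f'pics/{n}8.pkl','wb'));cv2.imwrite(f'pics/{n}8.png',d['color'][:,:,::-1])
a=cv2.imread('pics/scene8.png')[175:265,150:270];b=cv2.imread('pics/side8.png')[170:260,230:350]
cv2.imwrite('pics/c8.png',np.hstack([cv2.resize(x,(400,300),interpolation=cv2.INTER_CUBIC) for x in(a,b)]))
E
```

```text
False t 27.82 x -0.0801 z 0.0905 F [1.32 3.07 4.78] Fax -3.28 gap 0.0293
```

View pics/c8.png

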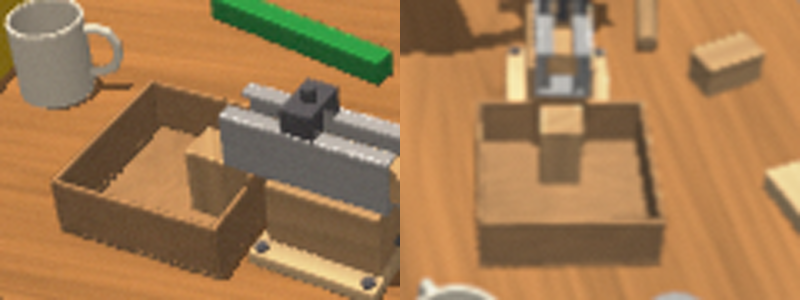

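```bash
python3 - <<'E'
from h import *
s=pickle.load(open('pics/scene8.pkl','rb'));d=pickle.load(open('pics/side8.pkl','rb'))
for z in(.055,.065,.075,.085,.095):print(z,ray(d,(278,205),z)[:2],ray(s,(212.4,217.6),z)[:2])
print(P(.16,0),P(.18,0))
E
```

```text
0.055 [ 0.61030388 -0.13670313] [ 0.57992926 -0.1757619 ]
0.065 [ 0.60740291 -0.14754887] [ 0.59151491 -0.17035848]
0.075 [ 0.60450195 -0.15839462] [ 0.60310056 -0.16495506]
0.085 [ 0.60160099 -0.16924036] [ 0.61468621 -0.15955165]
0.095 [ 0.59870002 -0.1800861 ] [ 0.62627186 -0.15414823]
[np.float64(0.6101439685102779), np.float64(-0.13409016953419006), 0] [np.float64(0.6060369645740625), np.float64(-0.15366394072596382), 0]
```

The billet stands upright on the carton floor: its top comes out at z≈0.075, so its centre is ≈0.04, inside the outline. Now I'll withdraw the stick partway, regrip it at the middle, pull it clear and lift it.

```bash
python3 - <<'E'
from station import *
from h import *
r=move_l(P(-.146,.0905),vel=.08,threshold=25);st(r)
move_gripper(.055);st('open')
move_l(P(-.146,.140),vel=.12)
move_l(P(-.055,.140),vel=.12)
r=move_l(P(-.055,.0905),vel=.1,threshold=10);st(('down',r))
move_gripper(0,60);st('grip')
move_l(P(-.055,.0935),vel=.05)
r=move_l(P(-.20,.094),vel=.1,threshold=20);st(('out',r))
move_l(P(-.20,.15),vel=.12);st('up')
for n in('scene','side'):
    d=snapshot(n);cv2.imwrite(f'pics/{n}9.png',d['color'][:,:,::-1])
a=cv2.imread('pics/scene9.png')[120:300,190:430];b=cv2.imread('pics/side9.png')[90:240,170:370]
cv2.imwrite('pics/c9.png',np.hstack([cv2.resize(x,(400,300),interpolation=cv2.INTER_CUBIC) for x in(a,b)]))
E
```

```text
False t 28.90 x -0.1462 z 0.0904 F [-0.03  2.3   3.82] Fax -2.24 gap 0.0293
open t 29.27 x -0.1458 z 0.0902 F [-0.37  0.49 -0.14] Fax -0.41 gap 0.0549
('down', False) t 31.38 x -0.0551 z 0.0906 F [-0.53 -0.29  0.23] Fax 0.39 gap 0.0549
grip t 31.73 x -0.0551 z 0.0915 F [-0.86 -0.05  5.7 ] Fax 0.22 gap 0.0286
('out', False) t 33.58 x -0.1995 z 0.0940 F [-0.06 -1.24 -0.89] Fax 1.23 gap 0.0289
up t 34.19 x -0.1999 z 0.1496 F [-0.95 -0.29 -1.2 ] Fax 0.48 gap 0.0292
```

View pics/c9.png

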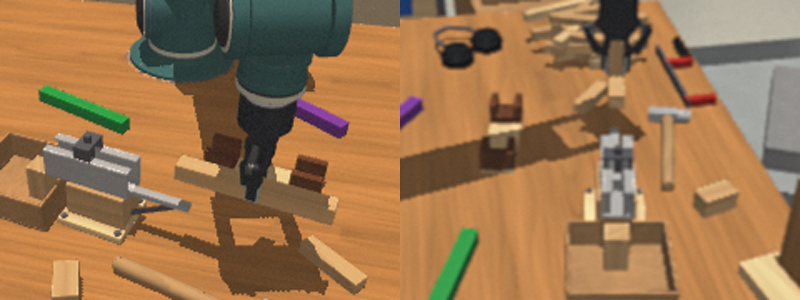

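```bash
python3 - <<'E'
from h import *
d=pickle.load(open('pics/w1.pkl','rb'));k=1.5625
for uv in((454,70),(485,90),(478,0),(540,0)):print(ray(d,(uv[0]/k,uv[1]/k),.012))
for uv in((322,160),(328,350)):print('rest edge',ray(d,(uv[0]/k,uv[1]/k),.01))
E
```

```text
[0.6194053  0.32231177 0.012     ]
[0.64069954 0.30270827 0.012     ]
[0.64624467 0.36654313 0.012     ]
[0.69217301 0.3565142  0.012     ]
rest edge [0.50058324 0.27848574 0.01      ]
rest edge [0.46327963 0.11490671 0.01      ]
```

```bash
python3 - <<'E'
from station import *
from h import *
c=[.557,.195]
move_l(c+[.15],Q,vel=.12)
move_l(c+[.03],vel=.12)
r=move_l(c+[.002],vel=.02,threshold=4);st(('down',r))
move_gripper(.055);st('open')
move_l(c+[.20],vel=.15)
move_l([.5,.35,.32],vel=.2);st('end')
for n in('scene','side'):
    d=snapshot(n);pickle.dump(d,open(f'pics/{n}10.pkl','wb'));cv2.imwrite(f'pics/{n}10.png',d['color'][:,:,::-1])
a=cv2.imread('pics/scene10.png')[150:330,150:390];b=cv2.imread('pics/side10.png')[110:260,170:370]
cv2.imwrite('pics/c10.png',np.hstack([cv2.resize(x,(400,300),interpolation=cv2.INTER_CUBIC) for x in(a,b)]))
E
```

```text
('down', True) t 37.73 x -0.1511 z 0.0066 F [0.08 0.26 5.4 ] Fax -0.27 gap 0.0289
open t 38.11 x -0.1509 z 0.0057 F [ 0.21  0.22 -0.62] Fax -0.26 gap 0.0551
end t 40.72 x -0.2905 z 0.3191 F [0.22 0.19 0.47] Fax -0.23 gap 0.0554
```

View pics/c10.png

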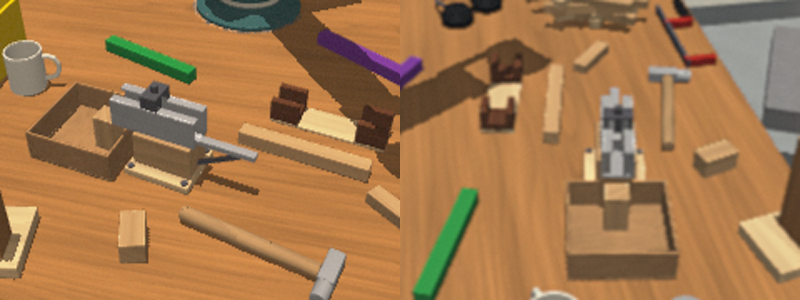

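The stick lies flat on the bench between the rest and the rail. The billet is in the carton, and the bystanders look unmoved.

```bash
python3 - <<'E'
from station import *
sleep(.3);finish_job();print(sense()['t'])
E
```

```text
the job is handed in; nothing more can be done
the job is handed in; nothing more can be done
```

I pushed the billet out of the sleeve into the carton, left the stick lying flat on the bare bench, and handed the job in at about 41 s of the 58 s allowed.

- **Push:** I took the stick from its rest by the middle and laid it in along the rail. It met the billet 37 mm past the inlet, where the picture had shown it. The push needed about 6 N as measured at the wrist, well under the 45 N limit. I then regripped near the rear end and pushed the front to about 172 mm, which tipped the billet out.
- **Withdrawal:** I drew the stick partway back, regripped it at the middle, pulled it clear and laid it between the rest and the rail.
- **Last checks:** The final pictures show the stick flat on the bench and the arm clear of everything. The bystanders look unmoved by eye; I did not measure their positions again.
- **Billet position:** It stands upright on the carton floor instead of lying down. Before I laid the stick down, two views put its top at about 75 mm, so its centre is near 40 mm, below the 55 mm limit and inside the outline. The final pictures still show it upright there.

No check failed. `finish_job` gives no verdict, so I don't know how the run was judged.

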